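Refit the gas ring's igniter cell and knob, and hold the knob in

ROBOT

A 6-joint arm with a two-finger parallel gripper is mounted at the origin on the work surface. World frame = base frame: x ahead of the robot, y to its left, z up, the work surface at z = 0. Lengths are in m, angles in degrees, forces in N, time in s.
With the tool pointing down it reaches from about 0.275 to 0.725 m from the base axis. Payload 15.9 kg.
Tool frame: the origin (TCP) lies midway between the tips of the shut fingers; the grasp point (between the pads) lies 19 mm behind it; z points along the fingers, y is the line along which they close (so a half turn about z gives the same grasp; the last joint's range is limited). The gripper opens to 85 mm and grips with 20 to 120 N. Pads are 22 mm wide; open, the fingers measure 114 mm over their backs; the gripper's body (76 mm by 85 mm) begins 54 mm behind the grasp point. The pads swing forward as they close: fully open they stand 13 mm farther back than shut.
Start: joints at [77.177, 12.198, -1.971, 75.831, 0, 90], TCP at [0.111, 0.488, 0.231] pointing down, gripper open.
Joint ranges: [-170.91, 170.91], [-42.67, 98.43], [-65.05, 77.54], [-120.47, 116.71], [-90, 82.35], [-180, 180]. Speed limits (degrees/s): [108.29, 108.29, 136.94, 147.25, 180, 180].

INTERFACE

Orientations are given as [roll, pitch, yaw] about the fixed x, y, z axes, in that order (R = Rz(yaw) Ry(pitch) Rx(roll)).
In Python, from station import move_pose, move_linear, movej, open_jaws, grasp, pause, inverse_kinematics, capture, calibration, IKError, hand_in, read_time, read_joint_positions, read_qvel, read_joint_torque, read_position, read_tool_rot, read_wrist_force, read_moment, read_opening, read_finger_force gives the robot as it stands. Calls block until the motion is done:
- move_pose(position, orientation): joint-space move of the TCP to a pose.
- move_linear(position, velocity=0.15, frame=None, threshold=None): straight line of the TCP; frame=None keeps the orientation; velocity is the mean speed in m/s. With threshold (N) it stops when the force on the tool has changed by that much, and returns True; else False.
- movej(angles): joint-space move.
- open_jaws() and grasp(newtons=None): open the fingers fully, or close them until they stop; newtons is the grip in N (None keeps the last).
- pause(seconds).
- inverse_kinematics(position, orientation): joint angles nearest the present ones, or None.
- capture(name): name is "scene" or "top"; returns the picture (480x640x3 uint8, red, green, blue); there is no depth.
- calibration(name): a dict with "camera_matrix" (3x3 intrinsics, pixels), "camera_from_world" (4x4, takes a point from world to camera coordinates). Camera axes: x right, y down, z forward; pixel columns grow to the right and rows downward; lengths in m; the calibration is good to about 2 mm. A picture is of the moment at which its call begins. calibration takes no time and is no camera call.
A pose or a line that the arm cannot do raises IKError and nothing moves.
- hand_in(): hands the job in; it is judged then, once.
Readings, each from a call of its own:
- read_time(): time.
- read_joint_positions(): joint angles.
- read_qvel(): joint speeds.
- read_joint_torque(): joint torques, N m.
- read_position(): TCP position.
- read_tool_rot(): TCP orientation.
- read_wrist_force(): force on the tool from outside, world axes, zero at the start.
- read_moment(): the same for the moment, N m.
- read_opening(): opening from 0.0 (shut) to 1.0 (fully open).
- read_finger_force(): force on a finger pad.
Only numpy, scipy, OpenCV 4.12 (cv2) and the standard library are available. Lean on these libraries where they do the work, as an engineer would, in place of code of your own. Each camera call takes 0.05 s, during which the arm holds its last target. There are 200 camera calls.

TASK

The shed's gas ring is missing its igniter cell and its control knob. First drop the small cell end-down, nub up, into the round igniter well beside the valve so that it goes right to the bottom, and let go of it; only then turn the knob so that the flat in its bore matches the flat on the D-shaped valve spindle, push it fully onto the spindle and press it all the way in against the valve's spring. Finish while still holding the knob pressed in (do not let go), and leave the other things on the counter where they are.

Things in the scene. Friction and masses are not known exactly. Their poses are not given: they have to be found in the camera images.
- cell: the igniter cell: battery in a plain dark metal jacket, a cylinder 14.5 mm in diameter and 50.5 mm tall with its nub (5.5 mm across, the last 2 mm), 24 g. It stands loose on the counter, nub up. Origin: centre of its underside; z runs up its axis to the nub.
- well_mouth (a point): centre of the igniter well's mouth, level with the gas ring's deck (60 mm above the counter). The well is an upright round hole 17.5 mm across, 42 mm deep, with a 2 mm chamfer and a thin raised black rim; a fully dropped cell stands 8.5 mm proud. Axes as cooker.
- knob: control knob, black plastic, 45 g, loose on the counter, bore down. Skirt 40 mm across, 18 mm tall; on it a bar grip 12 mm wide (y), 38 mm long (x), 18 to 38 mm up, with a pointed beak at +x. Underneath, a blind D bore 15 mm deep, 14 mm across, its flat 4.5 mm from the axis on the +x side, under the beak. Origin: centre of the underside; z up, x towards the beak.
- knob_pointer (a point): tip of the knob's beak, 27 mm from the knob's axis on its +x side, 32 mm above its underside.
- spindle_tip (a point): top centre of the brass D-shaft, upright, 12 mm across, flat 3.5 mm from its axis on this frame's +x side (z up); top 2.5 mm tapered. It cannot turn, only be pushed down. At rest 30 mm above the deck. A knob fully on has its underside 15 mm below the tip and its beak on the flat's side; it slides on freely if turned to within 0.15 rad.
- spindle (a joint): how far the spindle is pushed in: 0 m at rest, 0.008 m fully in (rigid stop). The spring takes about 6 N to start and 11 N fully in, and pushes the spindle back out when it is let go.
- valve: the valve fixed on the deck: spring spindle and a brass collar 20 mm across and 5 mm tall round its foot. Origin on the deck (60 mm above the counter) on the spindle's axis; x towards the spindle's flat.
- cooker: gas ring, a grey steel box 300 by 300 mm, deck 60 mm above the counter, fixed. Origin: centre of its underside on the counter. Its -x strip is the control deck: valve at (-100, +60) mm, igniter well at (-100, -60) mm. Burner and pot supports (98 mm above the counter, within 92 mm of (+50, 0) mm) behind.
- screwdriver: bystander, to be left alone: screwdriver lying on the counter, 180 mm long, about 30 mm thick; origin at its underside.
- torch: bystander, to be left alone: black torch lying on the counter, 135 mm long, head 38 mm across; origin at its underside.
- mug: bystander, to be left alone: white ceramic mug, 80 mm across, 92 mm tall; origin at its underside.
- pliers: bystander, to be left alone: steel pliers lying on the counter, 180 mm long, 14 mm thick; origin at its underside.
- jar: bystander, to be left alone: clear lidded jar of nuts, 76 mm across, 100 mm tall; origin at its underside.
There are look-alikes about, which are no part of the job. Several things have the shape of the knob; the one meant has the colours described above.

How it is judged:
By the outcome, as a careful person would: the job done as asked, in the order asked, and still so for the second after the job is handed in, while the arm keeps its last pose, push and grip.
It also fails if it takes over 61 s, if anything falls off the work surface, if the arm or the gripper's body presses on something with over 40 N, if the wrist force passes 120 N, or if a joint passes its speed limit or range.

## Working session

There is one attempt and no reset: what is moved stays moved. The work goes in short steps, each a Python script; the robot and the scene stay as the last script left them, time stands still between calls to the robot, and variables do not carry over. Pictures are saved under pics/ and viewed, at most 10 in all, crops included, and the job is handed in when it is done.

```bash
mkdir -p pics; ls; python3 - <<'E'
from station import *
import cv2,numpy as np
for n in("scene","top"):
    im=capture(n); cv2.imwrite(f"pics/{n}0.png",im[:,:,::-1])
    c=calibration(n); print(n,np.round(c["camera_matrix"],1).tolist(),np.round(c["camera_from_world"],3).tolist())
print(read_time(),read_tool_rot(),read_position())
E
```

```text
pics
scene [[444.1, 0.0, 319.0], [0.0, 444.1, 243.6], [0.0, 0.0, 1.0]] [[0.757, 0.654, 0.006, -0.448], [0.559, -0.642, -0.525, -0.212], [-0.339, 0.4, -0.851, 1.248], [0.0, 0.0, 0.0, 1.0]]
top [[547.5, 0.0, 327.4], [0.0, 547.5, 236.5], [0.0, 0.0, 1.0]] [[0.003, -1.0, 0.004, 0.054], [-0.982, -0.004, -0.189, 0.58], [0.189, -0.004, -0.982, 1.377], [0.0, 0.0, 0.0, 1.0]]
0.1 [-1.79940616e+02 -1.04270257e-04  1.67177969e+02] [0.11089081 0.48723308 0.23085747]
```

View pics/top0.png

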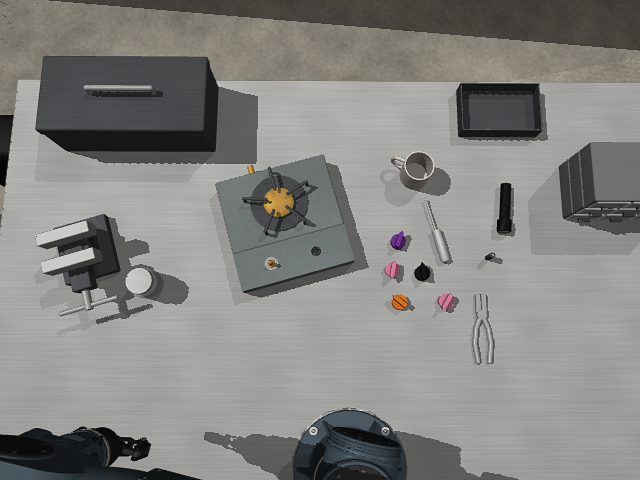

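View pics/scene0.png

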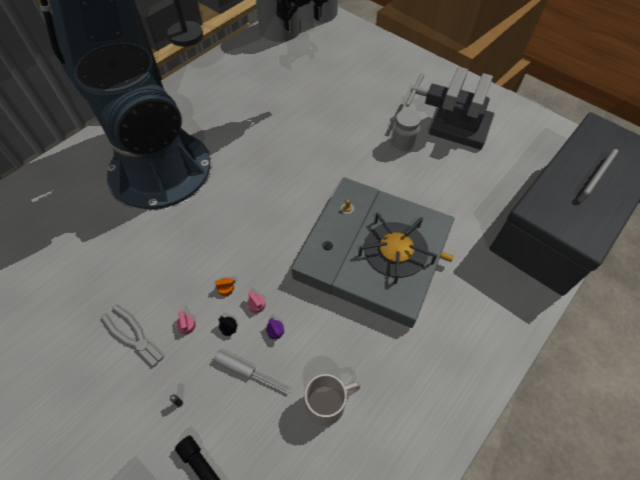

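The top view shows the valve at about (271,264), the well at (316,251), the black knob at (422,271) and the cell at (490,257). In the scene view the knob is at (228,325) and the cell at (176,400). I'll enlarge these next.

```bash
python3 - <<'E'
import cv2,numpy as np
t=cv2.imread("pics/top0.png");s=cv2.imread("pics/scene0.png")
def comp(name,L):
    out=[]
    for im,u,v in L:  # 40x30 px crop at 10x, origin u,v
        out.append(cv2.resize(im[v:v+30,u:u+40],(400,300),interpolation=cv2.INTER_CUBIC))
    cv2.imwrite(name,np.vstack([np.hstack(out[:2]),np.hstack(out[2:])]))
comp("pics/c_top.png",[(t,252,250),(t,296,236),(t,402,256),(t,470,243)])
comp("pics/c_sc.png",[(s,328,193),(s,308,230),(s,208,310),(s,156,385)])
E
```

```text
(no output)
```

View pics/c_top.png

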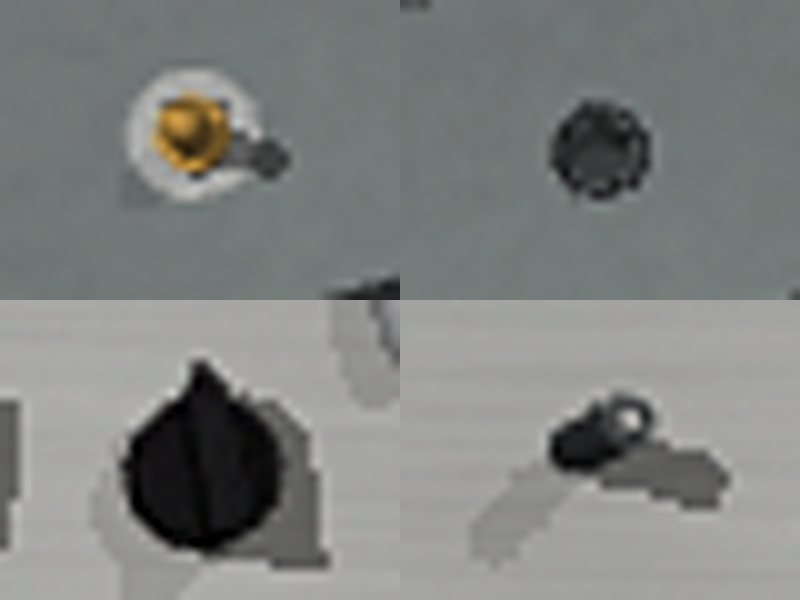

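View pics/c_sc.png

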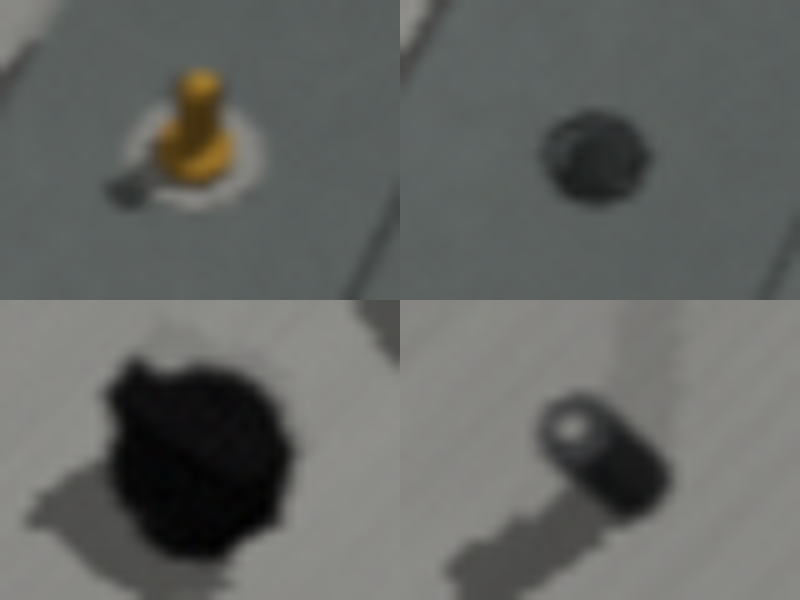

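Crops, in full-image pixels:

| Item | Top view | Scene view |
|---|---|---|
| Well | (315.6,250.6) | (327.2,245.4) |
| Valve disc | (270.8,263) | (347.2,208.2) |
| Spindle tip | – | (347.7,200.6) |
| Knob skirt | (421.8,272.7) | – |
| Knob beak | (421.6,261.6) | (221,315) |
| Cell nub | (492.6,254) | (173,397.3) |

The direction of the spindle's flat is still unclear. I'll average several frames and enlarge that area.

```bash
cat > h.py <<'E'
import numpy as np,cv2
from station import *
C={n:calibration(n) for n in("top","scene")}
def back(n,uv,z):
    K=C[n]["camera_matrix"];T=C[n]["camera_from_world"];R,t=T[:3,:3],T[:3,3]
    d=R.T@np.linalg.solve(K,[uv[0],uv[1],1]);o=-R.T@t
    return o+d*(z-o[2])/d[2]
def proj(n,P):
    T=C[n]["camera_from_world"];p=(T[:3,:3]@np.asarray(P).T).T+T[:3,3]
    q=p@C[n]["camera_matrix"].T;return q[...,:2]/q[...,2:]
E
python3 - <<'E'
from h import *
p=lambda *a:print(*[np.round(x*1000,1) if isinstance(x,np.ndarray) else x for x in a])
p("well",back("top",(315.55,250.55),.061),back("scene",(327.15,245.35),.061))
p("disc",back("top",(270.75,262.95),.06),back("scene",(347.15,208.15),.06))
p("tip",back("scene",(347.65,200.55),.09), back("top",(270.6,261.7),.09))
p("skirt",back("top",(421.75,272.65),.018),"beak",back("top",(421.55,261.55),.032),back("scene",(221.05,315.05),.032))
p("cell",back("top",(492.55,254.05),.0505),back("scene",(173.05,397.25),.0505))
for n,c in(("top",(270,262)),("scene",(347,204))):
    im=np.mean([capture(n).astype(float) for _ in range(4)],0).astype(np.uint8)
    cv2.imwrite(f"pics/avg_{n}.png",im[:,:,::-1])
def cr(n,u,v): return cv2.resize(cv2.imread(f"pics/avg_{n}.png")[v:v+15,u:u+10],(400,600),interpolation=cv2.INTER_NEAREST)
cv2.imwrite("pics/sp.png",np.hstack([cr("top",266,255),cr("scene",342,196)]))
# corners of cooker deck
for q in((242,292),(354,262),(323,155),(216,183)): p(back("top",q,.06))
E
```

```text
well [541.9  86.2  61. ] [543.1  85.7  61. ]
disc [509.2 201.6  60. ] [510.2 201.5  60. ]
tip [509.2 201.8  90. ] [508.1 199.   90. ]
skirt [ 490.6 -195.2   18. ] beak [ 518.3 -193.1   32. ] [ 471.8 -192.7   32. ]
cell [ 536.  -375.9   50.5] [ 536.8 -375.1   50.5]
[434.1 273.3  60. ]
[512.4 -13.4  60. ]
[802.  68.  60.]
[722.8 351.6  60. ]
```

View pics/sp.png

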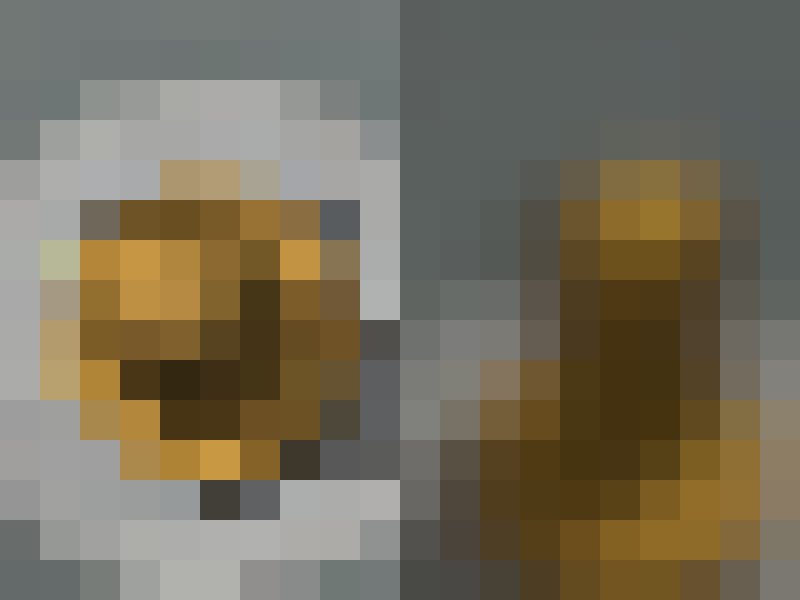

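```bash
cat > fit.py <<'E'
from h import *
from scipy.optimize import minimize
V=np.array([.5094,.2016]) 
for n in C: print(n,"tip px",proj(n,np.array([*V,.09])),"foot",proj(n,np.array([*V,.065])),"campos",-C[n]["camera_from_world"][:3,:3].T@C[n]["camera_from_world"][:3,3])
SS=5
def rays(n,box):
    u0,v0,w,h=box
    uu,vv=np.meshgrid(u0-.5+(np.arange(w*SS)+.5)/SS,v0-.5+(np.arange(h*SS)+.5)/SS)
    K=C[n]["camera_matrix"];T=C[n]["camera_from_world"];R,t=T[:3,:3],T[:3,3]
    d=np.stack([uu,vv,np.ones_like(uu)],-1).reshape(-1,3)@np.linalg.inv(K).T@R
    return -R.T@t,d/d[:,2:]
def trace(n,box,yaw,off):
    """march rays downward in z; first hit gives normal and material"""
    o,d=rays(n,box);N=len(d);mat=np.zeros(N,int);nor=np.zeros((N,3));c,s=np.cos(yaw),np.sin(yaw)
    zs=np.arange(.0900,.0599,-.0004)
    for z in zs:
        p=o[:2]+d[:,:2]*(z-o[2])-V-off
        x=c*p[:,0]+s*p[:,1];y=-s*p[:,0]+c*p[:,1];r=np.hypot(x,y)+1e-9
        tp=max(0,(z-.0875)/.0025)*.0015
        flat=x-(.0035-tp);rnd=r-(.006-tp)
        hit=(mat==0)&(flat<0)&(rnd<0)
        if z>.08999: lx,ly,lz=0*x,0*x,0*x+1
        else:
            k=.6 if tp else 0
            f=flat>rnd
            lx=np.where(f,1,x/r);ly=np.where(f,0,y/r);lz=0*x+k
        if z<.065:
            h2=(mat==0)&~hit&(r<.01);top=z>.0645
            nx2=np.stack([0*x if top else x/r,0*x if top else y/r,0*x+top],-1)
        nn=np.stack([c*lx-s*ly,s*lx+c*ly,lz],-1);nn/=np.linalg.norm(nn,axis=1,keepdims=True)
        nor[hit]=nn[hit];mat[hit]=1
        if z<.065:
            nn=np.stack([c*nx2[:,0]-s*nx2[:,1],s*nx2[:,0]+c*nx2[:,1],nx2[:,2]],-1)
            nor[h2]=nn[h2];mat[h2]=2
    p=o[:2]+d[:,:2]*(.0602-o[2])-V-off
    mat[(mat==0)&(np.hypot(*p.T)<.0165)]=3
    return mat,nor
def feats(n,box,yaw,off):
    m,q=trace(n,box,yaw,off);x,y,z=q.T
    b=np.stack([1+0*x,x,y,z,x*y,x*z,y*z,x*x-y*y],-1)
    b=b*((m==1)|(m==2))[:,None]
    F=np.hstack([b,(m==2)[:,None]*(z>.9)[:,None],(m==3)[:,None],(m==0)[:,None]])
    u0,v0,w,h=box
    return F.reshape(h,SS,w,SS,-1).mean((1,3)).reshape(h*w,-1)
B={"top":(266,257,10,12),"scene":(341,197,12,16)}
I={n:cv2.imread(f"pics/avg_{n}.png").astype(float) for n in B}
def cost(n,yaw,off):
    F=feats(n,B[n],yaw,off);u,v,w,h=B[n];Y=I[n][v:v+h,u:u+w].reshape(-1,3)
    wt=np.ones(len(F));wt*= (F[:,0]>.15)*1+.1
    for _ in range(4):
        W=np.sqrt(wt)[:,None]
        A=np.vstack([F*W,.3*np.eye(F.shape[1])]);x=np.linalg.lstsq(A,np.vstack([Y*W,np.zeros((F.shape[1],3))]),rcond=None)[0]
        r=np.linalg.norm(Y-F@x,axis=1);base=(F[:,0]>.15)*1+.1;wt=base/np.maximum(1,r/25)
    return (base*np.where(r<25,r*r,50*r-625)).sum()/base.sum()
if __name__=="__main__":
    off={}
    for n in B:
        g=[(min(cost(n,y,np.array([a,b])*1e-3) for y in np.radians(range(0,360,60))),a,b) for a in(-2,-1,0,1,2) for b in(-2,-1,0,1,2)]
        g.sort();off[n]=np.array(g[0][1:])*1e-3;print(n,g[:3])
    for y in range(0,360,15): 
        c=[min(cost(n,np.radians(y),off[n]+np.array([a,b])*1e-3) for a in(-.7,0,.7) for b in (-.7,0,.7)) for n in B];print(y,np.round(c,1),round(sum(c),1))
    # knob overlay
    cs=[]
    for n,(u0,v0) in(("top",(402,256)),("scene",(208,310))):
        im=cv2.resize(cv2.imread(f"pics/{n}0.png")[v0:v0+30,u0:u0+40],(400,300),interpolation=cv2.INTER_CUBIC)
        im=cv2.convertScaleAbs(im,alpha=3,beta=0)
        a=np.radians(4);c,s=np.cos(a),np.sin(a);t=np.linspace(0,6.3,40)
        L=[np.c_[.02*np.cos(t),.02*np.sin(t),0*t+z] for z in(0,.018)]+[np.array([[-.019,-.006,.038],[.019,-.006,.038],[.027,0,.032],[.019,.006,.038],[-.019,.006,.038],[-.019,-.006,.038]])]
        for l in L:
            w=l@np.array([[c,s,0],[-s,c,0],[0,0,1]])+[.4906,-.195,0]
            q=(proj(n,w)-[u0,v0]+.5)*10;cv2.polylines(im,[q.astype(int)],False,(0,255,0),1)
        cs.append(im)
    cv2.imwrite("pics/knob.png",np.hstack(cs))
E
time python3 fit.py
```

```text
top tip px [269.5926982  261.19325988] foot [270.55883867 262.60375322] campos [0.30891502 0.06074569 1.46133057]
scene tip px [347.66201398 200.65244003] foot [347.05157231 206.77397314] campos [ 0.88136678 -0.34264407  0.95380514]
top [(np.float64(1028.0821561487683), -1, -1), (np.float64(1107.9730155058774), 0, 0), (np.float64(1133.9975273594077), -1, 0)]
scene [(np.float64(427.1431361907451), 0, 0), (np.float64(493.18220219892885), 0, -1), (np.float64(502.6754563526293), 0, 1)]
0 [980.3 429.2] 1409.5
15 [1059.   442.2] 1501.2
30 [1071.2  514. ] 1585.2
45 [1079.7  490. ] 1569.7
60 [1086.5  469.8] 1556.4
75 [1095.1  455.7] 1550.8
90 [1109.   463.4] 1572.4
105 [1127.3  461. ] 1588.3
120 [1202.6  459.4] 1662.0
135 [1238.4  453. ] 1691.4
150 [1234.6  459.5] 1694.1
165 [1242.9  457.2] 1700.1
180 [1167.6  427.1] 1594.7
195 [1193.6  425.9] 1619.6
210 [1177.8  423.3] 1601.0
225 [1066.4  466. ] 1532.4
240 [1028.1  471. ] 1499.0
255 [1063.4  503.3] 1566.7
270 [1102.2  492.3] 1594.5
285 [1093.3  471.4] 1564.6
300 [1104.8  461.6] 1566.4
315 [1065.8  453.6] 1519.4
330 [993.  440.4] 1433.4
345 [957.7 439. ] 1396.7
real	0m27.188s
user	0m27.344s
sys	0m0.296s
```

View pics/knob.png

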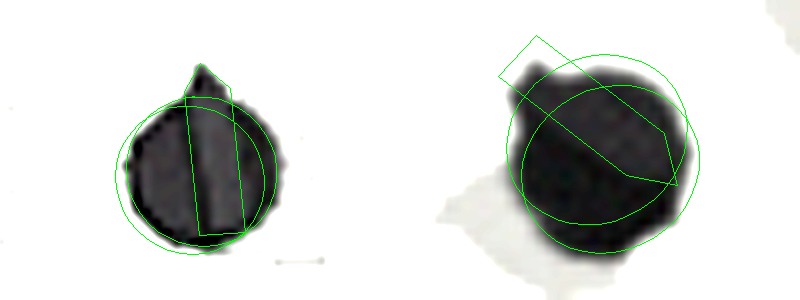

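The knob overlay shows the beak towards +x, with the centre off by 1–2 mm. The spindle fit favours a flat at about −15°. I'll refine both.

```bash
cat > kfit.py <<'E'
from h import *
from scipy.optimize import minimize
B={"top":(402,256,40,30),"scene":(208,310,40,30)};S=8
M={}
for n,(u,v,w,h) in B.items():
    g=cv2.imread(f"pics/avg_{n}.png")[v:v+h,u:u+w].max(2).astype(float)
    bg=170 if n=="top" else 130
    M[n]=np.clip((75-g)/50,0,1)
def sil(n,x,y,a,Lb):
    u,v,w,h=B[n];im=np.zeros((h*S,w*S),np.uint8);c,s=np.cos(a),np.sin(a);t=np.linspace(0,6.3,48)
    parts=[np.vstack([np.c_[.02*np.cos(t),.02*np.sin(t),0*t+z] for z in(0,.018)]),
     np.array([[X,Y,z] for X in(-Lb,.019) for Y in(-.006,.006) for z in(.018,.038)]),
     np.array([[.015,Y,z] for Y in(-.006,.006) for z in(.026,.038)]+[[.027,0,.032]])]
    for l in parts:
        q=(proj(n,l@np.array([[c,s,0],[-s,c,0],[0,0,1]])+[x,y,0])-[u,v]+.5)*S
        cv2.fillConvexPoly(im,cv2.convexHull((q*16).astype(np.int32)),1,shift=4)
    return im.reshape(h,S,w,S).mean((1,3))
def f(p,ns=("top","scene")): return sum(((sil(n,p[0]/1e3,p[1]/1e3,p[2]/10,p[3]/1e3)-M[n])**2).sum() for n in ns)
for ns in(("top",),("scene",),("top","scene")):
  for a0 in(0,1.57,3.14,-1.57):
    r=minimize(f,[489,-196,a0*10,19],args=(ns,),method="Nelder-Mead",options=dict(initial_simplex=np.array([489,-196,a0*10,16])+np.vstack([np.zeros(4),4*np.eye(4)])))
    print(ns,a0,np.round(r.x*[1,1,5.73,1],1),round(r.fun,2))
E
python3 kfit.py; cat > s2.py <<'E'
import fit,numpy as np
from multiprocessing import Pool
def g(y):
    out=[]
    for n in fit.B:
        r=fit.minimize(lambda o:fit.cost(n,np.radians(y),o/1e3)+3*(o@o),[0,0],method="Nelder-Mead",options=dict(maxfev=28,initial_simplex=[[-.8,-.8],[.8,0],[0,.8]]))
        out+=[round(r.fun,1),np.round(r.x,1)]
    return y,out
if __name__=="__main__":
    with Pool() as p:
        for y,o in p.map(g,range(0,360,10)): print(y,*o,round(o[0]+o[2]))
E
time timeout 400 python3 s2.py | grep -v px
```

```text
('top',) 0 [ 491.5 -197.3   11.3   14.7] 5.72
('top',) 1.57 [ 491.8 -197.2  100.7   14.4] 10.0
('top',) 3.14 [ 492.1 -197.1  178.5   18.7] 10.59
('top',) -1.57 [ 491.8 -196.9  -72.1   12.4] 19.62
('scene',) 0 [ 490.9 -197.3   19.    14.3] 18.79
('scene',) 1.57 [ 491.2 -197.3   16.    14.4] 18.63
('scene',) 3.14 [ 491.7 -197.2  189.7   14. ] 31.47
('scene',) -1.57 [ 490.2 -197.5  -45.2    8.9] 22.29
('top', 'scene') 0 [ 491.3 -197.4   12.    15. ] 24.66
('top', 'scene') 1.57 [ 491.3 -197.4   70.6   16.5] 50.13
('top', 'scene') 3.14 [ 492.  -197.2  189.5   19.4] 42.65
('top', 'scene') -1.57 [ 491.4 -197.3  -63.    10.6] 44.56
0 964.7 [-0.3 -0.3] 408.6 [ 0.  -0.2] 1373
10 1008.2 [-0.3 -0.3] 420.9 [ 0.  -0.4] 1429
20 1047.9 [-0.3 -0.3] 449.9 [ 0.2 -0.4] 1498
30 1044.3 [-0.3 -0.3] 503.7 [ 0.  -0.2] 1548
40 1051.5 [-0.3 -0.3] 507.0 [ 0.1 -0. ] 1558
50 1059.6 [-0.3 -0.3] 466.6 [0.3 0.5] 1526
60 1065.6 [-0.3 -0.3] 465.9 [0.1 0. ] 1532
70 1069.8 [-0.3 -0.3] 455.9 [ 0.1 -0.2] 1526
80 1079.0 [-0.3 -0.4] 453.5 [ 0.1 -0.1] 1532
90 1100.9 [-0.6 -0.4] 459.1 [ 0.  -0.1] 1560
100 1071.1 [-0.8 -0.3] 4
[... 511 characters left out ...]
[-0.3 -0.5] 1590
220 1063.1 [-1.  -1.1] 435.5 [-0.4 -0.5] 1499
230 1018.6 [-0.9 -1.1] 441.8 [-0.3 -0.5] 1460
240 1013.2 [-0.8 -1. ] 456.4 [-0.4 -0.4] 1470
250 1041.6 [-0.9 -1.2] 477.2 [ 0.  -0.3] 1519
260 1060.4 [-0.8 -1. ] 488.1 [ 0.1 -0.2] 1548
270 1090.0 [-0.7 -0.7] 465.1 [ 0.1 -0.3] 1555
280 1080.8 [-0.8 -0.7] 452.6 [ 0.  -0.3] 1533
290 1061.9 [-0.9 -1.1] 443.3 [ 0.3 -0.3] 1505
300 1099.6 [-0.5 -0.4] 440.1 [ 0.3 -0.3] 1540
310 1040.4 [-0.8 -0.7] 435.6 [ 0.  -0.2] 1476
320 1021.7 [-0.8 -0.7] 429.1 [ 0.1 -0.2] 1451
330 984.9 [-0.3 -0.4] 413.7 [ 0.1 -0.4] 1399
340 937.8 [-0.3 -0.3] 422.3 [-0.  -0.6] 1360
350 947.5 [-0.2 -0.3] 406.6 [ 0.  -0.4] 1354
real	0m19.294s
user	1m14.582s
sys	0m0.208s
```

Knob: centre (491.3, −197.4) mm, yaw about 12°. Spindle flat: about −13°, and both views agree. I'll do the cell first, lowering it into the well with force feedback.

```bash
python3 - <<'E'
from h import *
D=lambda y:[180,0,y]
move_pose([.5364,-.3755,.13],D(0)); print(read_time())
move_linear([.5364,-.3755,.021],.12,threshold=6); print(read_position())
grasp(40); print(read_opening(),read_time(),read_finger_force())
move_linear([.5364,-.3755,.15],.2)
print(read_opening(),read_wrist_force())
move_pose([.5424,.0860,.15],D(15.6)); print(read_time())
move_linear([.5424,.0860,.085],.12,threshold=5)
print(read_position(),read_time())
for n in C: cv2.imwrite(f"pics/w_{n}.png",capture(n)[:,:,::-1])
print(move_linear([.5424,.0860,.066],.04,threshold=3),read_position(),read_wrist_force(),read_time())
E
python3 - <<'E'
import cv2,numpy as np
c=[cv2.resize(cv2.imread(f"pics/w_{n}.png")[v:v+60,u:u+40],(400,600),interpolation=2) for n,u,v in(("top",296,215),("scene",308,205))]
cv2.imwrite("pics/wc.png",np.hstack(c))
E
```

```text
3.875
[ 0.53686297 -0.37578488  0.02185187]
0.1567321529991997 5.5833 38.95586550235748
0.1503462094020356 [0.50414054 0.79108411 0.16510191]
8.0667
[0.5428013  0.08583414 0.085545  ] 8.7583
False [0.54235346 0.08599444 0.06593899] [ 0.24565707  0.78061191 -0.15065427] 9.4833
```

View pics/wc.png

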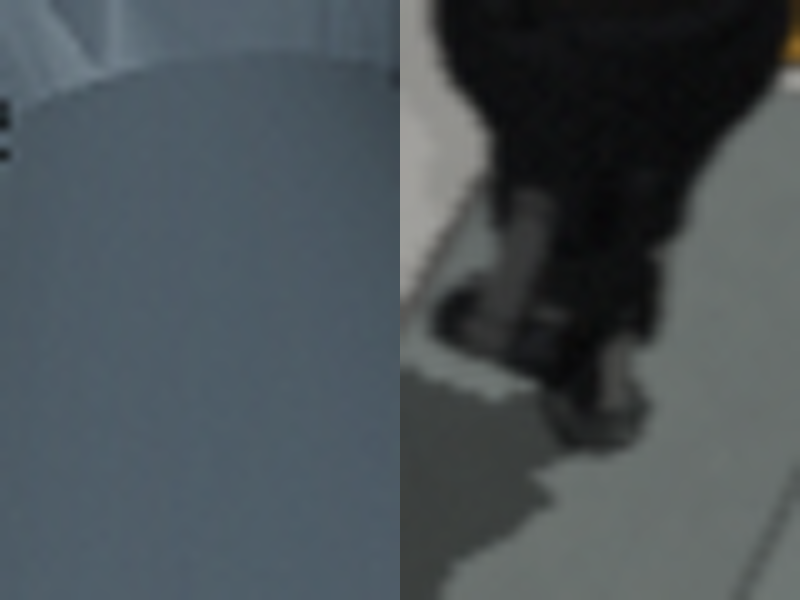

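The scene view shows the cell over the well at about (369,245), with the well's rim just below it. The top view is blocked by the arm. The cell went 15 mm in without contact, so I'll release it, check, then take the knob.

```bash
python3 - <<'E'
from h import *
D=lambda y:[180,0,y]
open_jaws(); pause(.3)
move_linear([.5424,.0860,.15],.15)
move_pose([.4913,-.1974,.12],D(12)); print(read_time())
for n in C: cv2.imwrite(f"pics/k_{n}.png",capture(n)[:,:,::-1])
c=[cv2.resize(cv2.imread(f"pics/k_{n}.png")[v:v+60,u:u+40],(400,600),interpolation=2) for n,u,v in(("top",296,215),("scene",308,205))]
cv2.imwrite("pics/kc.png",np.hstack(c))
E
```

```text
12.3
```

View pics/kc.png

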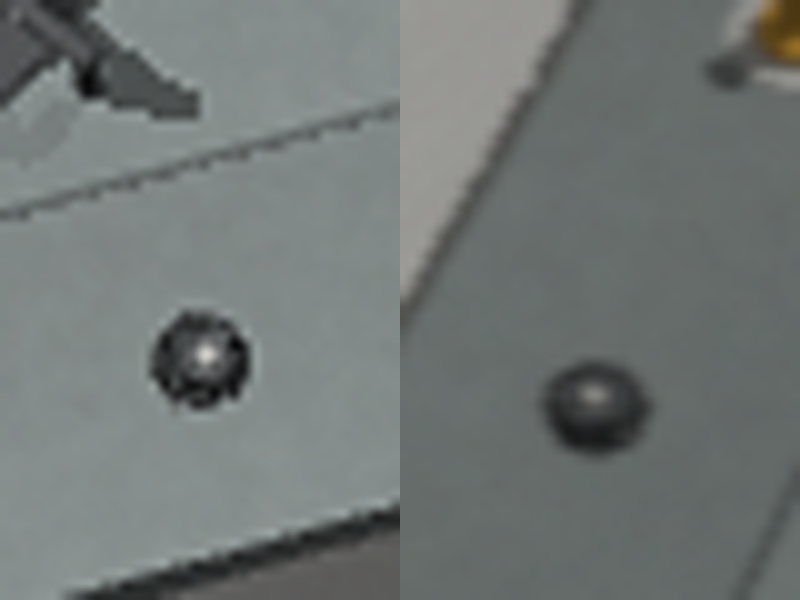

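Both views show the nub centred in the well and sitting low, at top (316,250) and scene (327,245). Next is the knob grasp and fitting.

```bash
python3 - <<'E'
from h import *
D=lambda y:[180,0,y]
print("well nub expected", proj("top",np.array([.5424,.086,.0685])),proj("scene",np.array([.5424,.086,.0685])))
print(move_linear([.4913,-.1974,.026],.12,threshold=6),read_position(),read_wrist_force())
grasp(100); print(read_opening(),read_position(),read_time(),read_finger_force())
move_linear([.4913,-.1974,.16],.2)
print(read_opening(),read_wrist_force())
move_pose([.5093,.2014,.16],D(-13))
for n in C: cv2.imwrite(f"pics/s_{n}.png",capture(n)[:,:,::-1])
move_linear([.5093,.2014,.121],.15,threshold=5);print(read_time())
r=move_linear([.5093,.2014,.101],.04,threshold=4)
print(r,read_position(),read_wrist_force(),read_moment(),read_time())
cv2.imwrite("pics/sc.png",cv2.resize(cv2.imread("pics/s_scene.png")[150:225,300:400],(800,600),interpolation=2))
E
```

```text
well nub expected [315.5620901  249.87972599] [327.07519861 243.42381518]
False [ 0.49179284 -0.19749444  0.02665789] [0.30642397 0.39700109 0.78381613]
0.1017135134545407 [ 0.49131519 -0.19746599  0.02631846] 14.0167 98.33861947059631
0.10379551587367832 [-0.61453533 -0.06406848 -0.69734355]
19.3417
True [0.50915521 0.20138594 0.10090748] [-0.5153165   0.70787356  5.23468511] [ 0.02460219 -0.00010045  0.04172498] 20.5333
```

View pics/sc.png

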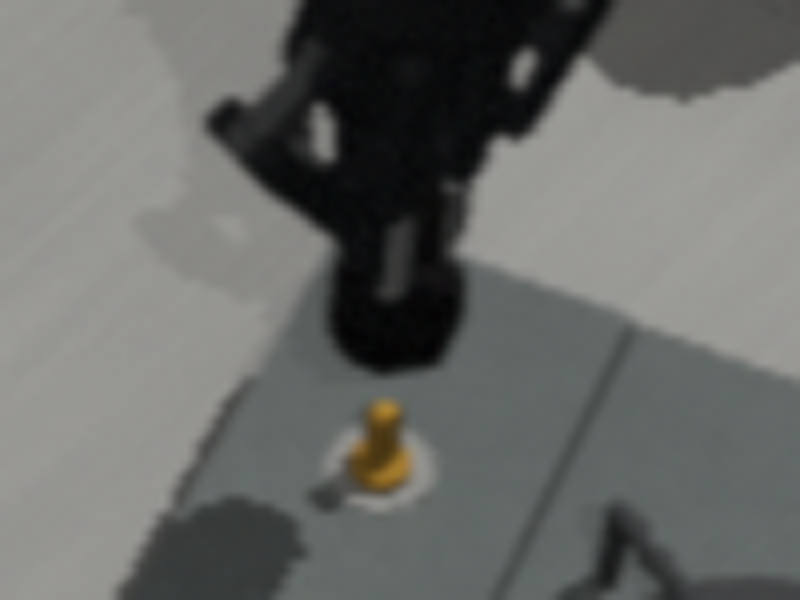

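The view shows the held knob centred above the spindle at (347,203). After that it slid down to TCP z=0.101, which is the fully seated height. Now I'll press it in.

```bash
python3 - <<'E'
from h import *
x,y=.5093,.2014
for z in (.0935,.0925,.0915,.0905):
    r=move_linear([x,y,z],.03,threshold=25); f=read_wrist_force()
    print(z,r,read_position(),f,read_opening(),read_time())
    if f[2]>22: break
pause(.5);print(read_position(),read_wrist_force(),read_moment(),read_time())
E
```

```text
0.0935 False [0.50936788 0.20142025 0.094001  ] [-4.30890603 -1.83649116  9.75433172] 0.10659511653610726 20.9083
0.0925 False [0.50936333 0.20146827 0.09314135] [-4.59106537 -1.2958702  10.11860576] 0.1051531846135822 21.1583
0.0915 False [0.50955162 0.20150024 0.09279889] [-7.5999502  -2.36572583 20.98858298] 0.10701275236883584 21.4083
0.0905 False [0.50973715 0.20160177 0.09254419] [-10.05478512  -4.20472933  31.03563436] 0.1053845932197207 21.6583
[0.50972155 0.20158683 0.0925232 ] [-11.35585727  -4.36263545  32.08745609] [-0.82846887  2.36815863 -0.03093793] 22.1583
```

```bash
python3 - <<'E'
from station import *
move_linear([.5093,.2014,.0912],.03); pause(.5)
print(read_position(),read_wrist_force(),read_opening(),read_time())
print(hand_in())
E
```

```text
[0.5095972  0.20152146 0.09273423] [-7.22383073 -3.76382688 23.41118774] 0.10640439025647265 22.9083
the job is handed in; nothing more can be done
None
```

I dropped the cell into the igniter well and let go. Then I fitted the knob on the spindle and handed the job in at 22.9 s, still holding it pressed against the stop with about 23 N. No verdict was returned, and I did not take a closing picture of the other items on the counter.

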